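# Fold the hold-down frame over the part and run the welder's loading slide home

## Robot

A 6-joint arm with a two-finger parallel gripper is mounted at the origin on the work surface. World frame = base frame: x ahead of the robot, y to its left, z up, the work surface at z = 0. Lengths are in mm, angles in degrees, forces in N, time in s.
With the tool pointing down it reaches from about 350 to 850 mm from the base axis. Payload 8.1 kg.
Tool frame: the origin (TCP) lies midway between the tips of the shut fingers; the grasp point (between the pads) lies 19 mm behind it; x points along the fingers, y is the direction in which the jaws open and shut, and the axes are right-handed (so a half turn about x gives the same grasp; the last joint's range is limited). The gripper opens to 85 mm and grips with 20 to 120 N. Pads are 22 mm wide; open, the fingers measure 114 mm over their backs; the gripper's body (76 mm by 85 mm) begins 54 mm behind the grasp point. The pads swing forward as they close: fully open they stand 13 mm farther back than shut.
Start: joints at [-76.455, 7.471, 85.268, -0, 87.261, -4.893], TCP at [189.785, -569.199, 231.292] pointing down, gripper open.
Joint ranges: [-169.43, 169.43], [-51.17, 129.36], [1.28, 143.12], [-76.62, 256.62], [0, 156.53], [-152.29, 152.29]. Speed limits (degrees/s): [136.94, 136.94, 159.86, 180, 180, 180].

## Interface

Orientations are given as [roll, pitch, yaw] about the fixed x, y, z axes, in that order (R = Rz(yaw) Ry(pitch) Rx(roll)).
In Python, from bench import sense, snapshot, hand_in gives the robot as it stands.
- The arm moves only by the tool drive_tool, never from a script. Its argument "deltas" is a list of rows, each a list of 7 numbers: the closure in counts, from 0 (fully open) to 255 (shut), then the shift along the tool's x, y, z in m, then the turn, a rotation vector about the tool's x, y, z in rad. A call has exactly 10 rows; each row is the pose to reach, as a shift and turn from the pose commanded when the call began, along the tool's axes at that moment; what a row does not reach only later rows make up. A row lasts 1/12 s, in which the tool goes at most 41.7 mm and 7.16 degrees, less where a joint would pass 70% of its speed; a pose out of reach is approached as far as the arm can. A call with a gripper value outside its range is refused whole. The fingers move at their own pace and stop on an object; "squeeze" is the grip in N (left out, the last holds). Time passes only in rows, so rows that repeat a pose let the fingers close, or fill a call up. It gives the time, the measured TCP pose, the force and the opening at its end, in the units of the state.
- sense(): the state, without advancing time (a new reading comes with each control period).
- snapshot(name): name is "side" or "top"; returns a dict with "frame" (420x560x3 uint8, blue, green, red), "fx", "fy", "cx", "cy" (pixels), "k1" (the pictures are not rectified: a ray, as slopes to the right and down, at radius r is drawn at 1 + k1 r^2 times it, then the intrinsics apply), "rvec" (rotation vector, rad) and "tvec" (3), from world to camera coordinates, as OpenCV has them. Camera axes: x right, y down, z forward; pixel columns grow to the right and rows downward; lengths in mm; the calibration is good to about 2 mm. A picture is of the moment at which its call begins. There is no depth.
- hand_in(): hands the job in, once; it reports no verdict.
The state is a dict: "time": time; "joint_pos": joint angles; "qd": joint speeds; "joint_efforts": joint torques, N m; "tool_pos": TCP position; "tcp_rot": TCP orientation; "ft_force": force on the tool from outside, world axes, zero at the start; "wrist_torque": the same for the moment, N m; "finger_gap": finger opening in mm.
Only numpy, scipy, OpenCV 4.12 (cv2) and the standard library are available. Lean on these libraries where they do the work, as an engineer would, in place of code of your own. Each camera call takes 0.05 s, during which the arm holds its last target.

## Task

The ultrasonic welder's loading slide is drawn out towards its operator side with a white filter housing lying in its nest and the hold-down frame standing open. With the fingertips only, first fold the frame down flat over the housing, then push the slide, without slamming it, all the way in under the horn until it meets its end stop. Pinch and lift nothing, do not reach between frame and housing or knock the welding horn, keep the housing seated in its nest, and leave the other things on the bench where they are.

Things in the scene. Friction and masses are not known exactly. Their poses are not given: they have to be found in the camera images.
- welder: Bench ultrasonic welder, fixed; place and heading vary. Origin on the bench (z=0) below the horn axis; x = direction in which the slide is pushed home, z up, y left of x. Slide bed on the bench: x -310 to 115 mm, 130 mm wide, 28 mm high. End stop at x = 75. Barrel (61 mm radius) over the horn from z 320; head box x -80 to 345, y +-80, z 450 to 740; column at x = 270.
- horn: Blue metal welding horn of the welder, raised and fixed above the place where the nest goes: 100 mm across, its lower tip 52 mm across, 130 mm tall. Origin at the centre of its lower face, 165 mm above the bench. Not to be knocked.
- slide (a joint): Loading slide, m: 0 = home on its end stop, nest under the horn; positive = drawn out along the welder's -x (starts at 0.18; its outer limit is 0.185). Runs level on rails; friction about 3 N plus 12 N per m/s, moving mass about 1.8 kg (varies); stays where it is left.
- push_face (a point): Centre of the front face of the slide's upright aluminium push plate, at the slide's end farthest from the horn; the face looks along the welder's -x. Plate 130 mm wide (y), 10 thick, from 32 to 95 mm above the bench; this point is 66 mm above the bench, 170 mm to -x of the nest centre. Bracing slopes down behind it. Axes as the welder's.
- nest (a point): Centre of the nest's top face, 80 mm above the bench; moves with the slide. The nest is a grey block 110 x 110 mm with a round pocket 75 mm across, 20 mm deep. Axes as the welder's.
- frame_hinge (a point): Middle of the hold-down frame's hinge line, 85.5 mm above the bench, 66 mm to the welder's -y side of the nest centre; the hinge line runs along the welder's x. Moves with the slide. Axes as the welder's.
- frame (a joint): Hold-down frame, rad: 0 = flat on the nest over the housing, 1.57 = upright; starts 1.5 to 1.85 (limit 1.9), past upright it leans to the welder's -y. Stiff hinge (0.17 N m): it stays where it is left and does not fall; about 3 N on its free-end bar moves it. Pushed over from its outer (-y) side towards +y, then down.
- frame_bar (a point): Middle of the outer face (top face when down) of the frame's free-end bar, 111 mm from the hinge line. Frame: 110 mm along x, 11 to 126 mm from the hinge, window 60 mm (x) wide 34 to 96 mm from the hinge; plate 7 mm thick, outer face 4.5 mm outside the hinge axis. Axes: z = outward normal of that face, y = from hinge to free end, x as the welder's.
- frame_pad: Black rubber facing, 3 mm thick, on the inner face of the frame, the one that comes down over the housing. Fingers do not belong on it. Origin on the hinge line, axes as the frame's.
- housing: White round plastic filter housing lying loose in the nest's pocket: disc 72 mm across, 18 mm high, with a hub on top, 32 mm high in all, 40 g. Origin at the centre of its underside; seated, that is 20 mm below the nest's top face.
- spare: A second, identical housing lying on the bench. Leave it. Origin at the centre of its underside.
- tape: Roll of paper tape lying on the bench, 104 mm across, 24 mm high. Leave it. Origin at the centre of its underside.
- marker: Black marker pen lying on the bench, 125 x 16 x 16 mm, long along its x. Leave it. Origin at the centre of its underside.

How it is judged (in metres and radians):
On the way, in this order (a step that is already met when the one before it is completed fails the run):
1. the frame is folded down flat over the housing while the slide is still drawn out (value of joint frame below 0.05 rad and value of joint slide above 0.1 m), for 0.2 s.
2. the slide is home against its stop with the frame still flat (value of joint slide below 0.004 m and value of joint frame below 0.05 rad), for 0.2 s.
At the end, for the whole second after the job is handed in: The slide is home (within 4 mm of its stop), the frame lies flat (within 0.05 rad) and the housing is seated in the nest (within 4 mm of centre, at most 4 mm high), at rest (all of step 2 and horizontal distance between housing and nest below 0.004 m and z of housing in the frame of nest below -0.016 m and linear speed of housing below 0.01 m/s); the robot touches nothing.
It fails at once if the slide is pushed in (less than 100 mm out) while the frame is still up (over 0.15 rad) (value of joint slide below 0.1 m and value of joint frame above 0.15 rad).
It fails at once if the housing is lifted or knocked out of its pocket (raised 8 mm, or tipped over 0.3 rad) (z of housing in the frame of nest above -0.012 m or angle between housing's own z axis and vertical above 0.3 rad).
It fails at once if the frame is pinched or held by its rubber-faced inner side (over 2 N of the fingers on the rubber) (contact force between the fingers and frame_pad above 2 N).
It fails at once if the slide is slammed (over 0.4 m/s) or the welding horn is knocked (over 5 N) (velocity of joint slide below -0.4 m/s or contact force between any of the arm, the fingers and horn above 5 N).
It fails at once if the spare housing, tape or marker is moved (over 20 mm) or lifted (distance of any of spare, tape, marker from where it was at the start of the episode above 0.02 m).
It also fails if it takes over 51 s, if anything falls off the work surface, if the arm or the gripper's body presses on something with over 40 N, if the wrist force passes 120 N, or if a joint passes its speed limit or range.

## Working session

There is one attempt and no reset: what is moved stays moved. The work goes in short steps, Python scripts to look and compute and a tool call to move; the robot and the scene stay as the last step left them, time stands still between calls to the robot, and variables do not carry over. Pictures are saved under pics/ and viewed, and the job is handed in when it is done.

Besides the shell and the picture viewer there is one more tool, called after "Call:" as name([rows], argument=value, ...), one row to a line, values as JSON. drive_tool: Moves the arm, as the interface text tells. Its arguments: {"type":"object","properties":{"deltas":{"type":"array","items":{"type":"array","items":{"type":"number"}}},"squeeze":{"type":"number"}},"required":["deltas"]}

```bash
mkdir -p pics
python3 - <<'E'
from bench import sense,snapshot
import cv2,pickle
print(sense())
for n in("side","top"):
    s=snapshot(n); pickle.dump(s,open(f"{n}0.pkl","wb")); cv2.imwrite(f"pics/{n}0.png",cv2.resize(s["frame"],(800,600),interpolation=cv2.INTER_CUBIC)); print({k:v for k,v in s.items() if k!="frame"})
E
```

```text
{'time': 0.0, 'joint_pos': array([-7.64564900e+01,  7.51626344e+00,  8.53298844e+01,  5.12811550e-04,
        8.72603400e+01, -4.89251113e+00]), 'qd': array([-0.00412953,  0.04867263,  0.04102936, -0.01585868,  0.09880283,
       -0.07238357]), 'joint_efforts': array([ 8.20603545e-04, -5.69391382e+01, -5.00548804e+01, -8.32497540e-05,
        1.49643602e-02, -1.38381200e-07]), 'tool_pos': array([ 189.6483902 , -568.66234115,  230.22657671]), 'tcp_rot': array([-95.16808711,  89.89351095, 103.26790905]), 'ft_force': array([-0.67662212, -0.41161867,  0.00699923]), 'wrist_torque': array([0.01400979, 0.03802864, 0.00334243]), 'finger_gap': 85.39258220226915}
{'fx': 424.0012286004757, 'fy': 424.0012286004757, 'cx': 276.2333392964907, 'cy': 209.52863380115235, 'k1': -0.12868439956344133, 'rvec': array([ 0.52406473, -2.74122945,  1.1049734 ]), 'tvec': array([ 453.76314502,  191.08306838, 1125.80513342])}
{'fx': 441.5194869095232, 'fy': 441.5194869095232, 'cx': 280.0065683139556, 'cy': 211.54298283493662, 'k1': 0.0160912528661516, 'rvec': array([ 2.15310943, -2.12850856,  0.18349696]), 'tvec': array([  -5.62740611,  495.8025165 , 1047.09877357])}
```

View pics/side0.png

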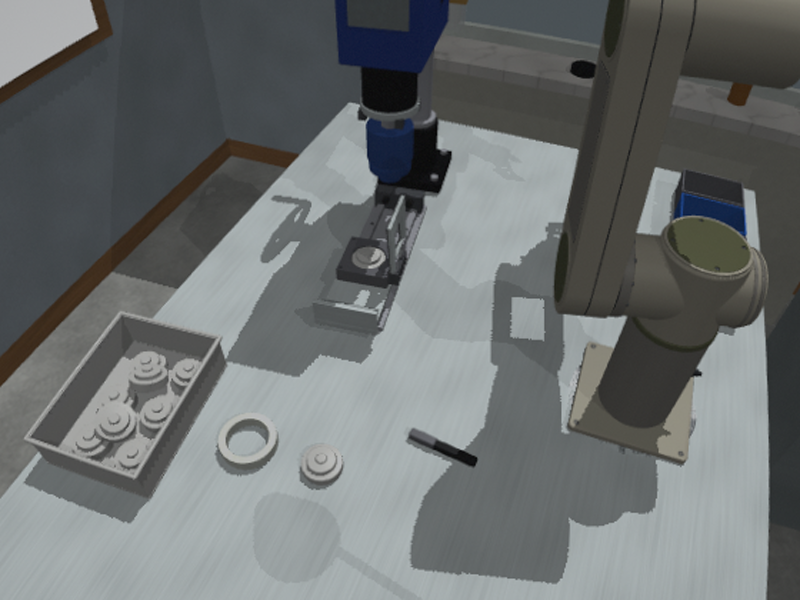

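View pics/top0.png

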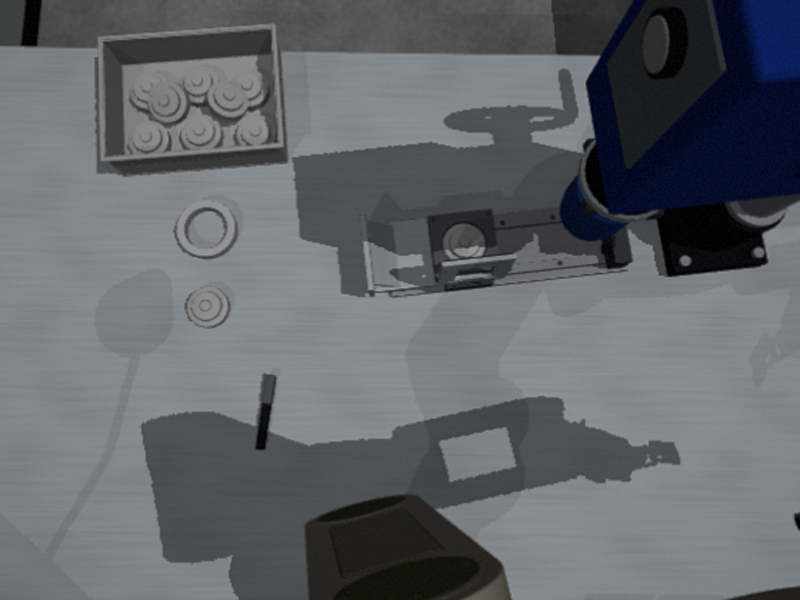

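```bash
cat > h.py <<'E'
import numpy as np,cv2,pickle
def cam(n):
    s=pickle.load(open(n+".pkl","rb"));K=np.array([[s["fx"],0,s["cx"]],[0,s["fy"],s["cy"]],[0,0,1.]])
    return s,K,np.array([s["k1"],0,0,0,0.])
def ray(n,uv):
    s,K,d=cam(n);p=cv2.undistortPoints(np.array([[uv]],float),K,d)[0,0]
    R=cv2.Rodrigues(s["rvec"])[0];return -R.T@s["tvec"],R.T@np.array([p[0],p[1],1])
def atz(n,uv,z):
    c,r=ray(n,uv);return c+r*(z-c[2])/r[2]
def proj(n,P):
    s,K,d=cam(n);return cv2.projectPoints(np.array(P,float).reshape(-1,3),s["rvec"],s["tvec"],K,d)[0][:,0]
def crop(n,x0,y0,w,h,out):
    s,_,_=cam(n);f=s["frame"][y0:y0+h,x0:x0+w];k=min(800/w,600/h);cv2.imwrite(out,cv2.resize(f,None,fx=k,fy=k,interpolation=cv2.INTER_CUBIC));print(k)
E
python3 - <<'E'
from h import *
crop("top0",235,130,220,90,"pics/tc.png")
crop("side0",210,120,110,115,"pics/sc.png")
E
```

```text
3.6363636363636362
5.217391304347826
```

View pics/tc.png

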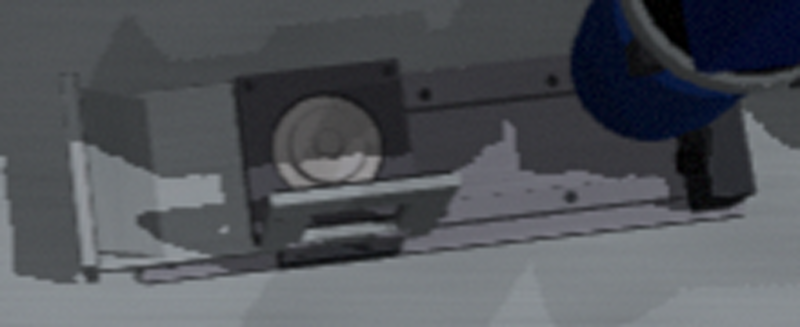

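View pics/sc.png

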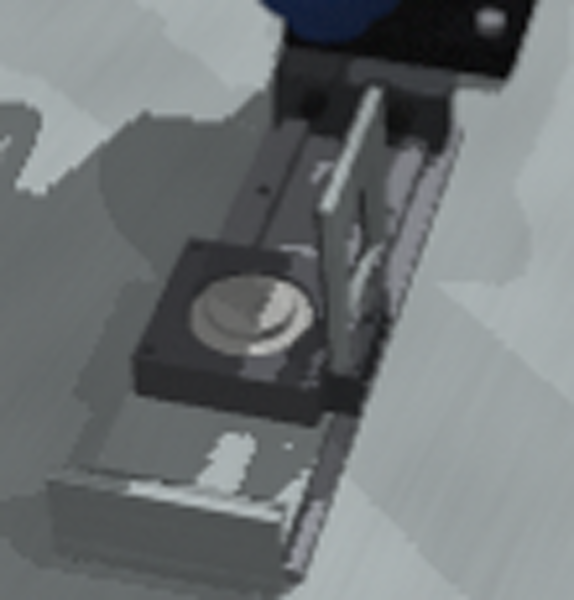

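```bash
cat > fit.py <<'E'
from h import *
from scipy.optimize import least_squares
T=lambda u,v:(235+u/3.6364,130+v/3.6364); S=lambda u,v:(210+u/5.2174,120+v/5.2174)
obs=[("top0",T(235,82),(-55,55,80)),("top0",T(397,60),(55,55,80)),("top0",T(62,75),(-170,65,95)),("top0",T(85,275),(-170,-65,95)),
("side0",S(190,240),(55,55,80)),("side0",S(135,355),(-55,55,80)),("side0",S(322,388),(-55,-55,80)),("side0",S(48,482),(-170,65,95)),("side0",S(285,522),(-170,-65,95))]
def W(p,q):
    q=np.array(q,float);c,s=np.cos(p[2]),np.sin(p[2]);return np.array([p[0]+c*q[0]-s*q[1],p[1]+s*q[0]+c*q[1],q[2]])
def res(p): return np.concatenate([proj(n,W(p,q))[0]-uv for n,uv,q in obs])
if __name__=="__main__":
    c=atz("top0",T(325,150),80);print(c)
    r=least_squares(res,[c[0],c[1],-1.5]);p=r.x;print(p,np.degrees(p[2]));print(res(p).reshape(-1,2).round(1))
    fr=[("top0",T(270,192),-55),("top0",T(462,178),55),("side0",S(318,210),-55),("side0",S(375,90),55)]
    # frame angle: try corner outer/inner edges
    def fc(a,x,d,n): # d along, n normal out
        return W(p,(x,-66+d*np.cos(a)-n*np.sin(a),85.5+d*np.sin(a)+n*np.cos(a)))
    for a in np.arange(1.3,1.9,.1):
        print(round(a,2),[ (proj(n,fc(a,x,126,nn))[0]-uv).round(1).tolist() for n,uv,x in fr for nn in(4.5,-5.5)])
    for q in [(-170,0,66),(0,0,80),(0,-66,85.5),(180,0,165)]: print(q,W(p,q).round(1))
    np.save("p.npy",p)
E
python3 fit.py
```

```text
[ 589.02371587 -105.46162445   80.        ]
[ 588.67858574 -106.9771533    -1.43577516] -82.26385677257375
[[-0.2 -0.4]
 [ 0.   0.4]
 [-0.6  1.3]
 [-0.6 -0.5]
 [-0.1 -1.1]
 [-0.2  0.1]
 [-0.2 -0.1]
 [ 0.1 -1.2]
 [-0.1 -0.5]]
1.3 [[-0.9, -6.8], [-1.6, -10.9], [-2.2, -9.1], [-3.1, -13.2], [-6.3, -0.9], [-9.7, -0.7], [-7.4, -1.3], [-10.6, -1.0]]
1.4 [[-0.1, -1.4], [-0.8, -5.7], [-1.1, -3.7], [-1.9, -8.1], [-1.9, -0.9], [-5.4, -0.9], [-3.3, -1.3], [-6.6, -1.3]]
1.5 [[0.8, 4.3], [0.1, -0.2], [-0.0, 1.9], [-0.8, -2.6], [2.6, -0.5], [-1.0, -0.8], [1.0, -1.0], [-2.4, -1.3]]
1.6 [[1.6, 10.2], [1.0, 5.5], [0.9, 7.8], [0.2, 3.1], [7.1, 0.3], [3.5, -0.4], [5.2, -0.3], [1.8, -0.9]]
1.7 [[2.3, 16.2], [1.8, 11.5], [1.6, 13.7], [1.0, 9.0], [11.6, 1.4], [8.0, 0.5], [9.5, 0.7], [6.1, -0.1]]
1.8 [[3.0, 22.2], [2.5, 17.4], [2.3, 19.7], [1.8, 15.0], [16.0, 2.9], [12.5, 1.7], [13.6, 2.1], [10.3, 1.0]]
(-170, 0, 66) [565.8  61.5  66. ]
(0, 0, 80) [ 588.7 -107.    80. ]
(0, -66, 85.5) [ 523.3 -115.9   85.5]
(180, 0, 165) [ 612.9 -285.3  165. ]
```

```bash
cat > mv.py <<'E'
from h import *
from bench import sense
from scipy.spatial.transform import Rotation as Ro
from fit import W
p=np.load("p.npy")
def now():
    s=sense();return s,Ro.from_euler("xyz",s["tcp_rot"],degrees=True).as_matrix()
def inw(P):
    c,s=np.cos(p[2]),np.sin(p[2]);d=np.array(P)-[p[0],p[1],0];return np.array([c*d[0]+s*d[1],-s*d[0]+c*d[1],d[2]])
def rep():
    s,R=now();print("t",round(s["time"],2),"tcp",s["tool_pos"].round(1),"nestframe",inw(s["tool_pos"]).round(1),"F",s["ft_force"].round(1),"gap",round(s["finger_gap"],1));print(R.round(3).tolist())
    return s,R
def to(q,s,R): return (R.T@(W(p,q)-s["tool_pos"])/1000).round(4)
E
python3 - <<'E'
from mv import *
s,R=rep()
# tool-in-welder axes
c=Ro.from_euler("z",p[2]).as_matrix();print((c.T@R).round(3))
for q in [(-15,-110,230),(-15,-110,180),(-15,-80,180)]: print(q,W(p,q).round(1),to(q,s,R))
# candidate target orientations
for sg in(1,-1):
  for ax in(0,1):
    zc=c[:,ax]*sg; x=np.array([0,0,-1.]);y=np.cross(zc,x);Rt=np.stack([x,y,zc],1);print(sg,ax,Ro.from_matrix(R.T@Rt).as_rotvec().round(3))
print(inw([0,0,0]))
s0=atz("top0",(145,214),32);print("spare",s0,inw(s0),"tape",inw(atz("top0",(144,160),24)),"marker",inw(atz("top0",(186,287),16)))
E
```

```text
t 0.1 tcp [ 189.7 -568.7  230.3] nestframe [ 403.8 -457.5  230.3] F [-0.1  0.7 -0.3] gap 85.4
[[-0.0, 0.316, -0.949], [0.002, -0.949, -0.316], [-1.0, -0.002, -0.0]]
[[-0.002  0.983  0.186]
 [-0.     0.186 -0.983]
 [-1.    -0.002 -0.   ]]
(-15, -110, 230) [ 477.7 -106.9  230. ] [ 0.001  -0.347  -0.4192]
(-15, -110, 180) [ 477.7 -106.9  180. ] [ 0.051  -0.3469 -0.4192]
(-15, -80, 180) [ 507.4 -102.9  180. ] [ 0.051  -0.3413 -0.4487]
1 0 [-1.384e+00 -1.000e-03  1.000e-03]
1 1 [-2.955e+00 -2.000e-03 -0.000e+00]
-1 0 [1.758e+00 1.000e-03 1.000e-03]
-1 1 [ 0.187 -0.     0.002]
[-185.24628205 -568.92038425    0.        ]
spare [486.95517358 333.21144618  32.        ] [-449.87533449  -41.54321984   32.        ] tape [-444.08772999   98.74797303   24.        ] marker [-368.88480892 -230.8649247    16.        ]
```

Call:
drive_tool([
  [255,0,-0.025,-0.03,0.02,0,0],
  [255,0,-0.05,-0.06,0.04,0,0],
  [255,0,-0.075,-0.09,0.06,0,0],
  [255,0,-0.1,-0.12,0.08,0,0],
  [255,0,-0.125,-0.15,0.1,0,0],
  [255,0,-0.15,-0.18,0.12,0,0],
  [255,0,-0.175,-0.21,0.14,0,0],
  [255,0,-0.2,-0.24,0.16,0,0],
  [255,0,-0.225,-0.27,0.187,0,0],
  [255,0,-0.25,-0.3,0.187,0,0],
], squeeze=60)

```text
time: 0.93
tool_pos: [395.7, -235.3, 231.1]
tcp_rot: [-43.3, 90.0, 144.3]
ft_force: [0.4, -1.6, -0.1]
finger_gap: 0.1
```

Run:
```python
from mv import *
s,R=rep()
for q in [(-15,-115,230),(-15,-115,190)]: print(q,to(q,s,R))
```

```text
t 0.93 tcp [ 395.7 -235.3  231.1] nestframe [ 101.1 -208.5  231.1] F [ 0.4 -1.6 -0.1] gap 0.1
[[-0.0, 0.132, -0.991], [0.0, -0.991, -0.132], [-1.0, -0.0, 0.0]]
(-15, -115, 230) [ 0.0011 -0.1163 -0.0932]
(-15, -115, 190) [ 0.0411 -0.1163 -0.0932]
```

Call:
drive_tool([
  [255,0,-0.025,-0.02,0,0,0],
  [255,0,-0.05,-0.04,0,0,0],
  [255,0,-0.075,-0.06,0,0,0],
  [255,0.005,-0.1,-0.08,0,0,0],
  [255,0.015,-0.116,-0.09,0,0,0],
  [255,0.025,-0.116,-0.09,0,0,0],
  [255,0.035,-0.116,-0.09,0,0,0],
  [255,0.041,-0.116,-0.09,0,0,0],
  [255,0.041,-0.116,-0.09,0,0,0],
  [255,0.041,-0.116,-0.09,0,0,0],
])

```text
time: 1.77
tool_pos: [468.2, -111.0, 189.8]
tcp_rot: [-16.4, 89.9, 171.2]
ft_force: [-0.4, -0.2, -0.3]
finger_gap: -0.1
```

```bash
cat > look.py <<'E'
import sys
from mv import *
from bench import snapshot
s,R=rep()
n=sys.argv[1]
ims=[]
for c in ("top","side"):
    f=snapshot(c);pickle.dump(f,open(c+n+".pkl","wb"))
    x0,y0,w,h=(235,90,180,140) if c=="top" else (190,90,180,140)
    ims.append(cv2.resize(f["frame"][y0:y0+h,x0:x0+w],None,fx=4,fy=4,interpolation=cv2.INTER_CUBIC))
for c,i in zip(("top","side"),ims): cv2.imwrite(f"pics/{c}{n}.png",i)
E
python3 look.py 1
```

```text
t 1.77 tcp [ 468.2 -111.   189.8] nestframe [ -12.3 -120.   189.8] F [-0.4 -0.2 -0.3] gap -0.1
[[-0.001, 0.133, -0.991], [0.0, -0.991, -0.133], [-1.0, -0.0, 0.001]]
```

View pics/top1.png

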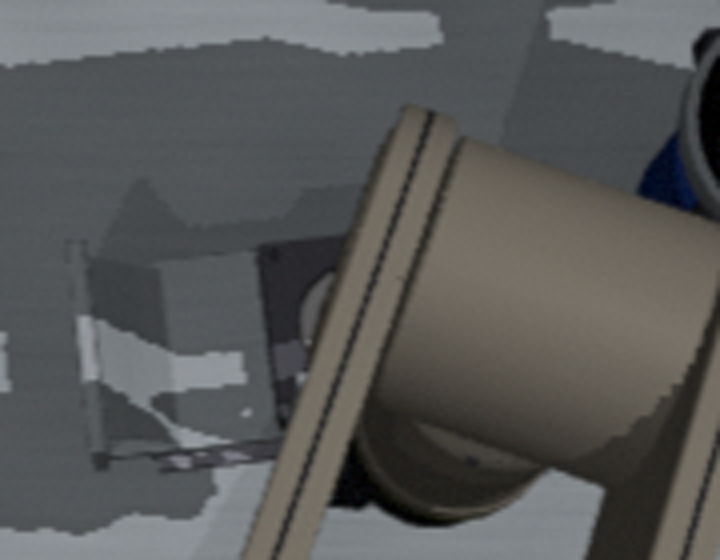

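View pics/side1.png

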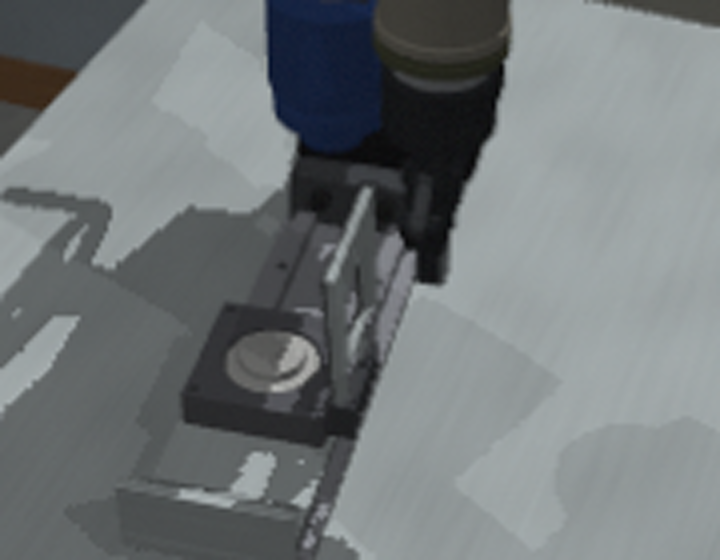

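Run:
```python
from h import *
for c in("top","side"):
    s,_,_=cam(c+"1");cv2.imwrite(f"pics/full_{c}1.png",cv2.resize(s["frame"],(800,600)))
from bench import sense
print(sense()["joint_pos"].round(1))
```

```text
[-19.4  -9.9 106.6  -0.   83.2  62.9]
```

View pics/full_top1.png

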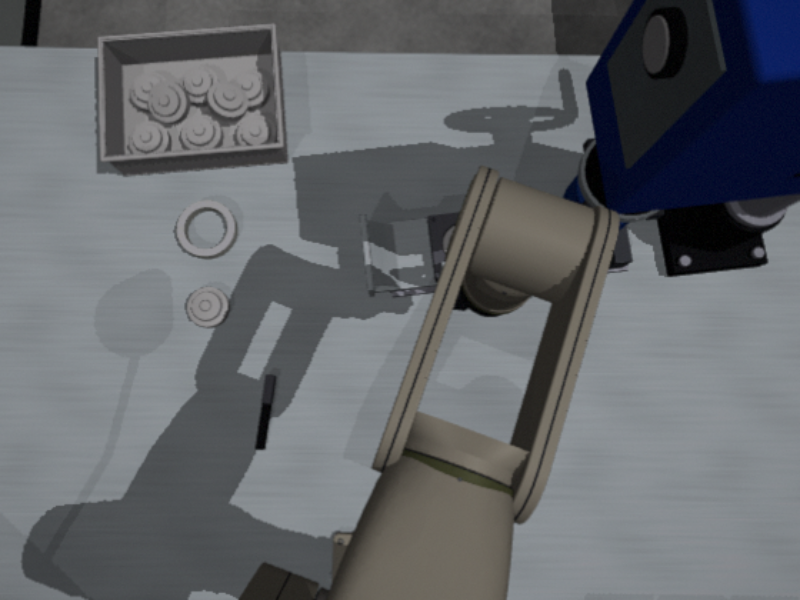

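View pics/full_side1.png

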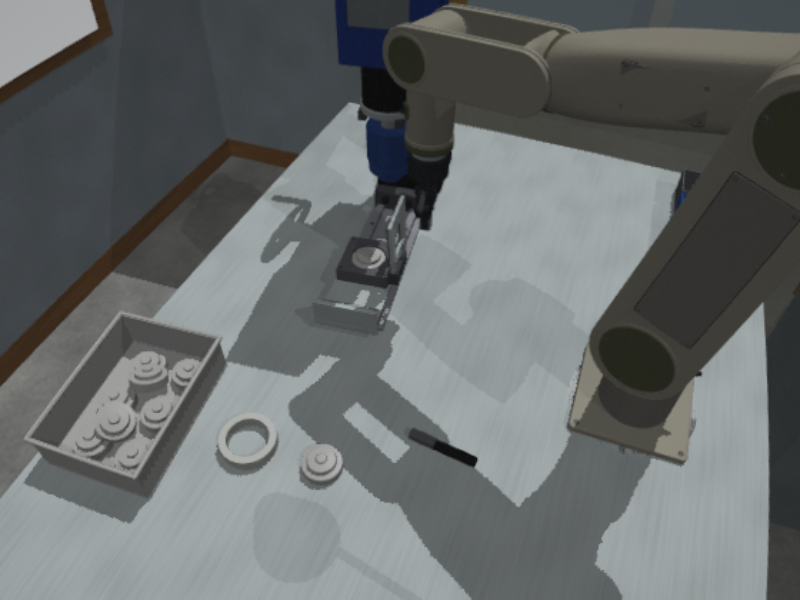

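Run:
```python
from mv import *
from scipy.optimize import least_squares
w=np.array([468.2,-111,0]);a=np.radians(-19.4);L=np.array([-np.sin(a),np.cos(a),0]);fw=np.array([np.cos(a),np.sin(a),0])
uv=np.array([405,58])*.7
r=least_squares(lambda q:proj("side1",w+q[0]*L+[0,0,q[1]])[0]-uv,[80,450]);print(r.x,r.fun)
d,h=r.x
for uvr in [(617,215),(490,168)]:
    # top view point: assume z=h ; in fork coords
    for z in (h,h+55):
        P=atz("top1",np.array(uvr)*.7,z)-w;print(uvr,z,P@L,P@fw)
```

```text
[ 67.5770381  558.04795044] [5.68434189e-14 0.00000000e+00]
(617, 215) 558.0479504444462 -68.94898417336124 51.91552153405057
(617, 215) 613.0479504444462 -55.819826052032695 29.00941108403728
(490, 168) 558.0479504444462 54.55208088916134 54.623469529025655
(490, 168) 613.0479504444462 55.45062365043904 31.44918430396242
```

```bash
cat > arc.py <<'E'
from mv import *
s,R=rep()
def q(a,d=108): return (-35,-66+d*np.cos(a)-4.5*np.sin(a)-11,85.5+d*np.sin(a)+4.5*np.cos(a))
print(to((-35,-95,191),s,R))
for a in np.arange(1.5,-.05,-.1): print(round(a,2),np.round(q(a),1),to(q(a),s,R))
E
python3 arc.py
```

```text
t 1.87 tcp [ 468.9 -111.   190.9] nestframe [ -12.1 -119.2  190.9] F [-0.7  0.5  0.2] gap 0.2
[[0.001, 0.133, -0.991], [-0.0, -0.991, -0.133], [-1.0, 0.0, -0.001]]
[-0.0001 -0.023  -0.0242]
1.5 [-35.  -73.8 193.5] [-0.0027 -0.023  -0.0453]
1.4 [-35.  -63.1 192.7] [-0.0018 -0.023  -0.0561]
1.3 [-35.  -52.4 190.8] [ 0.0001 -0.023  -0.0667]
1.2 [-35.  -42.1 187.8] [ 0.0031 -0.023  -0.0771]
1.1 [-35.  -32.  183.8] [ 0.0071 -0.0231 -0.0871]
1.0 [-35.  -22.4 178.8] [ 0.0121 -0.0231 -0.0967]
0.9 [-35.  -13.4 172.9] [ 0.018  -0.0231 -0.1058]
0.8 [-35.   -5.  166.1] [ 0.0248 -0.0231 -0.1142]
0.7 [-35.    2.7 158.5] [ 0.0324 -0.0231 -0.1219]
0.6 [-35.    9.6 150.2] [ 0.0407 -0.0232 -0.1287]
0.5 [-35.   15.6 141.2] [ 0.0497 -0.0232 -0.1348]
0.4 [-35.   20.7 131.7] [ 0.0592 -0.0232 -0.1399]
0.3 [-35.   24.8 121.7] [ 0.0692 -0.0232 -0.144 ]
0.2 [-35.   28.  111.4] [ 0.0796 -0.0232 -0.1471]
0.1 [-35.   30.  100.8] [ 0.0902 -0.0232 -0.1491]
-0.0 [-35.  31.  90.] [ 0.1009 -0.0232 -0.1501]
```

Move sideways first, then up to the frame and over to about 1.1 rad.

Call:
drive_tool([
  [255,0,-0.012,0,0,0,0],
  [255,0,-0.023,-0.005,0,0,0],
  [255,-0.001,-0.023,-0.015,0,0,0],
  [255,-0.002,-0.023,-0.025,0,0,0],
  [255,-0.002,-0.023,-0.035,0,0,0],
  [255,-0.002,-0.023,-0.045,0,0,0],
  [255,-0.002,-0.023,-0.056,0,0,0],
  [255,0,-0.023,-0.067,0,0,0],
  [255,0.003,-0.023,-0.077,0,0,0],
  [255,0.007,-0.023,-0.087,0,0,0],
])

```text
time: 2.7
tool_pos: [552.9, -75.3, 184.4]
tcp_rot: [159.6, 89.9, -12.7]
ft_force: [-0.6, 0.1, 2.0]
finger_gap: 0.2
```

```bash
python3 look.py 2; python3 arc.py
```

```text
t 2.7 tcp [552.9 -75.3 184.4] nestframe [-36.2 -31.2 184.4] F [-0.6  0.1  2. ] gap 0.2
[[0.001, 0.134, -0.991], [-0.0, -0.991, -0.134], [-1.0, 0.001, -0.001]]
t 2.8 tcp [552.6 -75.  183.2] nestframe [-36.5 -31.4 183.2] F [-0.5  0.4 -0.7] gap -0.0
[[0.0, 0.135, -0.991], [0.0, -0.991, -0.135], [-1.0, -0.0, -0.0]]
[-0.0078  0.0015  0.0636]
1.5 [-35.  -73.8 193.5] [-0.0103  0.0015  0.0424]
1.4 [-35.  -63.1 192.7] [-0.0095  0.0015  0.0316]
1.3 [-35.  -52.4 190.8] [-0.0075  0.0015  0.021 ]
1.2 [-35.  -42.1 187.8] [-0.0046  0.0015  0.0106]
1.1 [-35.  -32.  183.8] [-0.0006  0.0015  0.0006]
1.0 [-35.  -22.4 178.8] [ 0.0044  0.0015 -0.009 ]
0.9 [-35.  -13.4 172.9] [ 0.0103  0.0015 -0.0181]
0.8 [-35.   -5.  166.1] [ 0.0171  0.0015 -0.0265]
0.7 [-35.    2.7 158.5] [ 0.0247  0.0015 -0.0341]
0.6 [-35.    9.6 150.2] [ 0.033   0.0015 -0.041 ]
0.5 [-35.   15.6 141.2] [ 0.042   0.0015 -0.0471]
0.4 [-35.   20.7 131.7] [ 0.0515  0.0015 -0.0522]
0.3 [-35.   24.8 121.7] [ 0.0615  0.0015 -0.0563]
0.2 [-35.   28.  111.4] [ 0.0719  0.0015 -0.0594]
0.1 [-35.   30.  100.8] [ 0.0825  0.0015 -0.0614]
-0.0 [-35.  31.  90.] [ 0.0932  0.0015 -0.0624]
```

View pics/side2.png

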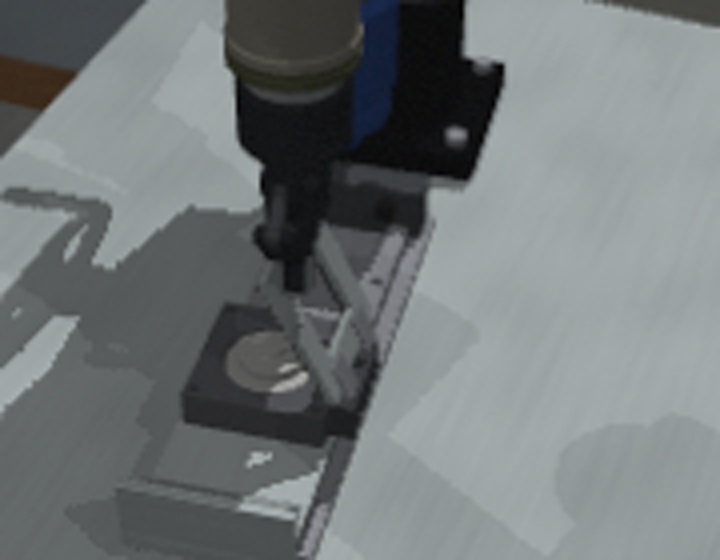

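Call:
drive_tool([
  [255,0.004,0.001,-0.009,0,0,0],
  [255,0.01,0.001,-0.018,0,0,0],
  [255,0.017,0.001,-0.0265,0,0,0],
  [255,0.025,0.001,-0.034,0,0,0],
  [255,0.033,0.001,-0.041,0,0,0],
  [255,0.042,0.001,-0.047,0,0,0],
  [255,0.0515,0.001,-0.052,0,0,0],
  [255,0.0615,0.001,-0.056,0,0,0],
  [255,0.072,0.001,-0.0595,0,0,0],
  [255,0.079,0.001,-0.061,0,0,0],
])

```text
time: 3.63
tool_pos: [612.3, -68.2, 102.4]
tcp_rot: [-19.9, 89.9, 167.8]
ft_force: [0.3, -0.2, 0.6]
finger_gap: -0.4
```

```bash
python3 look.py 3; python3 arc.py|tail -3
```

```text
t 3.63 tcp [612.3 -68.2 102.4] nestframe [-35.2  28.6 102.4] F [ 0.3 -0.2  0.6] gap -0.4
[[-0.002, 0.134, -0.991], [0.0, -0.991, -0.134], [-1.0, -0.001, 0.001]]
0.2 [-35.   28.  111.4] [-0.0096  0.0005 -0.0003]
0.1 [-35.   30.  100.8] [ 0.001   0.0005 -0.0024]
-0.0 [-35.  31.  90.] [ 0.0118  0.0005 -0.0035]
```

View pics/side3.png

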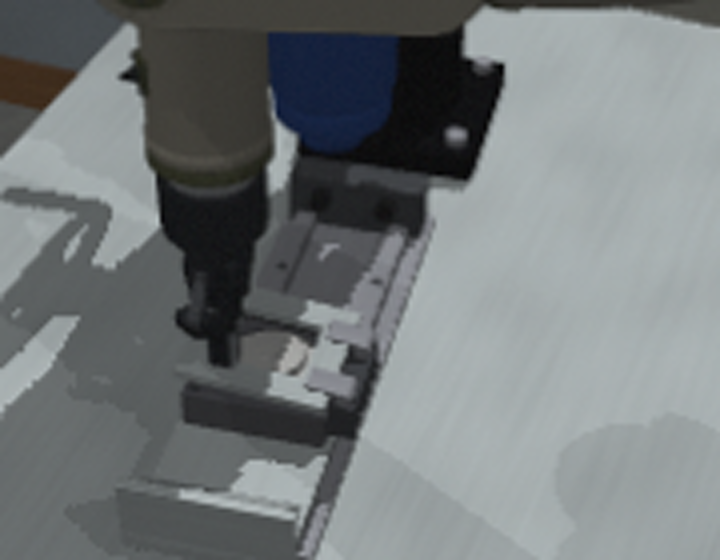

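Call:
drive_tool([
  [255,0.004,0,-0.0015,0,0,0],
  [255,0.007,0,-0.003,0,0,0],
  [255,0.009,0,-0.004,0,0,0],
  [255,0.011,0,-0.005,0,0,0],
  [255,0.0125,0,-0.005,0,0,0],
  [255,0.0135,0,-0.005,0,0,0],
  [255,0.0135,0,-0.005,0,0,0],
  [255,0.0135,0,-0.005,0,0,0],
  [255,0.0135,0,-0.005,0,0,0],
  [255,0.0135,0,-0.005,0,0,0],
])

```text
time: 4.57
tool_pos: [617.6, -67.7, 90.9]
tcp_rot: [142.4, 90.0, -29.9]
ft_force: [-0.2, 0.6, -1.0]
finger_gap: 0.1
```

```bash
python3 look.py 4; python3 arc.py|tail -3
```

```text
t 4.57 tcp [617.6 -67.7  90.9] nestframe [-35.   33.9  90.9] F [-0.2  0.6 -1. ] gap 0.1
[[0.0, 0.134, -0.991], [-0.0, -0.991, -0.134], [-1.0, 0.0, -0.0]]
0.2 [-35.   28.  111.4] [-0.0205 -0.      0.0059]
0.1 [-35.   30.  100.8] [-0.0099 -0.      0.0039]
-0.0 [-35.  31.  90.] [ 0.0009 -0.      0.0029]
```

View pics/side4.png

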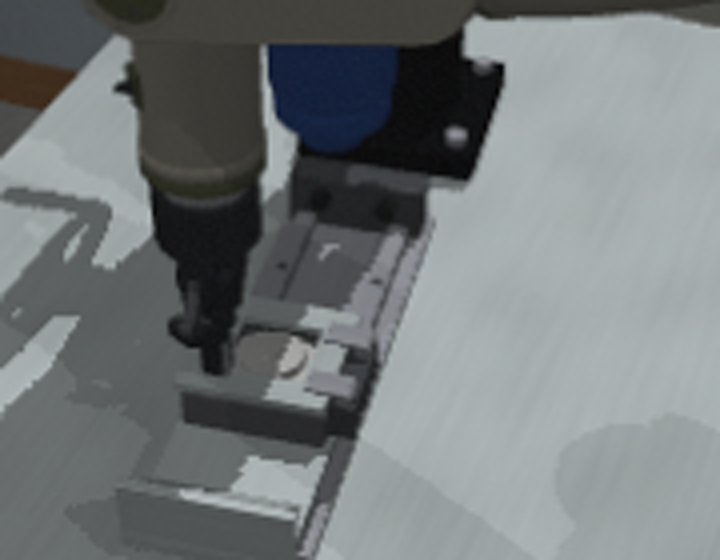

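Call:
drive_tool([
  [255,0.001,0,0,0,0,0],
  [255,0.001,0,0,0,0,0],
  [255,0.002,0,0,0,0,0],
  [255,0.002,0,0,0,0,0],
  [255,0.003,0,0,0,0,0],
  [255,0.003,0,0,0,0,0],
  [255,0.003,0,0,0,0,0],
  [255,0.003,0,0,0,0,0],
  [255,0.003,0,0,0,0,0],
  [255,0.003,0,0,0,0,0],
])

```text
time: 5.5
tool_pos: [617.8, -67.8, 89.9]
tcp_rot: [152.6, 90.0, -19.6]
ft_force: [-7.4, 1.2, 15.4]
finger_gap: 0.1
```

```bash
python3 look.py 5
```

```text
t 5.5 tcp [617.8 -67.8  89.9] nestframe [-34.9  34.1  89.9] F [-7.4  1.2 15.4] gap 0.1
[[0.001, 0.134, -0.991], [-0.0, -0.991, -0.134], [-1.0, 0.0, -0.001]]
```

View pics/side5.png

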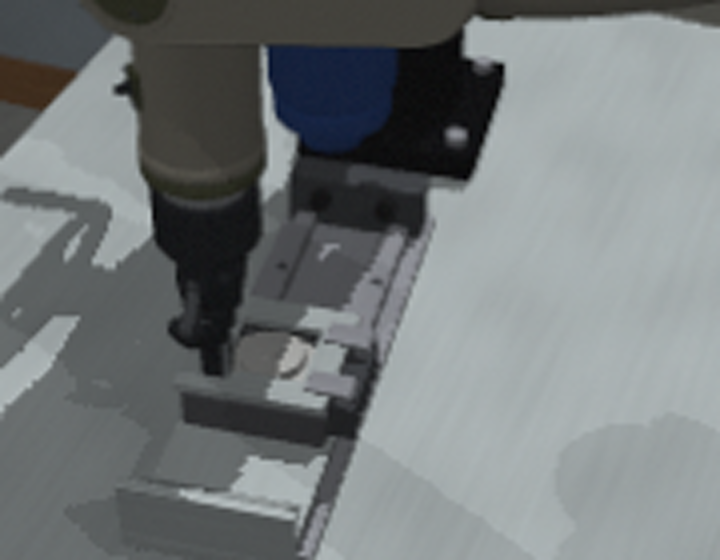

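Call:
drive_tool([
  [255,-0.015,0,0,0,0,0],
  [255,-0.04,0,0,0,0,0],
  [255,-0.07,-0.01,0,-0.1,0,0],
  [255,-0.08,-0.04,0.005,-0.22,0,0],
  [255,-0.08,-0.07,0.01,-0.34,0,0],
  [255,-0.08,-0.1,0.015,-0.46,0,0],
  [255,-0.08,-0.13,0.02,-0.58,0,0],
  [255,-0.08,-0.155,0.026,-0.7,0,0],
  [255,-0.08,-0.175,0.034,-0.82,0,0],
  [255,-0.08,-0.18,0.034,-0.94,0,0],
])

```text
time: 6.43
tool_pos: [558.0, 109.1, 167.6]
tcp_rot: [-108.0, 89.9, 134.0]
ft_force: [-0.6, -0.6, 0.7]
finger_gap: 0.3
```

```bash
python3 - <<'E'
from mv import *
s,R=rep()
c=Ro.from_euler("z",p[2]).as_matrix();zc=c[:,0];x=np.array([0,0,-1.]);y=np.cross(zc,x);Rt=np.stack([x,y,zc],1)
print(Ro.from_matrix(R.T@Rt).as_rotvec().round(3),s["joint_pos"].round(1))
for q in[(-215,0,167),(-215,0,55)]:print(to(q,s,R))
E
python3 look.py 6
```

```text
t 6.43 tcp [558.  109.1 167.6] nestframe [-218.2   -1.3  167.6] F [-0.6 -0.6  0.7] gap 0.3
[[-0.001, 0.884, -0.468], [0.001, -0.468, -0.884], [-1.0, -0.001, -0.0]]
[-0.623 -0.001  0.001] [ 5.9  4.9 94.8  0.1 80.4 33.8]
[0.0006 0.0029 0.0018]
[0.1126 0.0031 0.0019]
t 6.43 tcp [558.  109.1 167.6] nestframe [-218.2   -1.3  167.6] F [-0.6 -0.6  0.7] gap 0.3
[[-0.001, 0.884, -0.468], [0.001, -0.468, -0.884], [-1.0, -0.001, -0.0]]
```

View pics/side6.png

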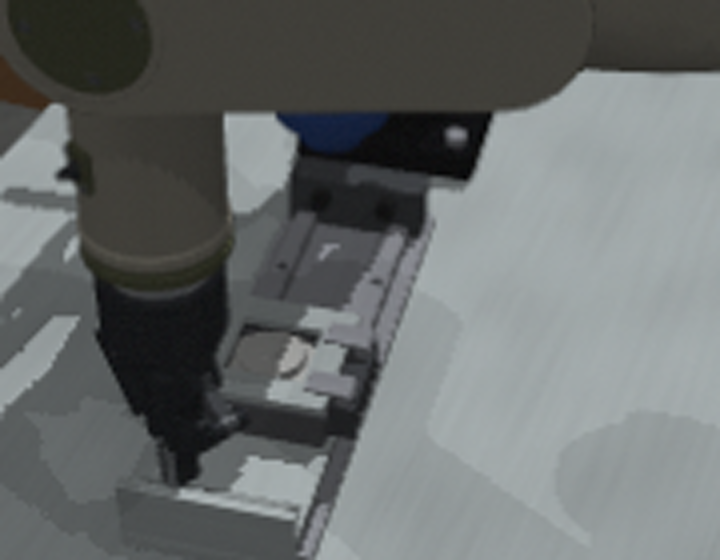

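View pics/top6.png

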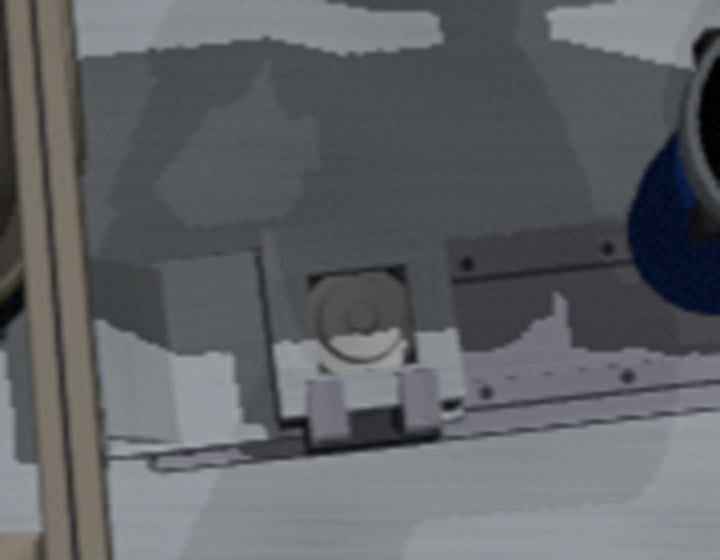

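Call:
drive_tool([
  [255,0.0,0,0,-0.12,0,0],
  [255,0.0,0,0,-0.24,0,0],
  [255,0.01,0,0,-0.36,0,0],
  [255,0.03,0,0,-0.48,0,0],
  [255,0.05,0,0,-0.6,0,0],
  [255,0.07,0,0,-0.623,0,0],
  [255,0.09,0,0,-0.623,0,0],
  [255,0.105,0,0,-0.623,0,0],
  [255,0.11,0,0,-0.623,0,0],
  [255,0.11,0,0,-0.623,0,0],
])

```text
time: 7.37
tool_pos: [558.5, 105.2, 55.9]
tcp_rot: [-88.7, 89.8, -171.6]
ft_force: [0.1, -0.6, -0.1]
finger_gap: -0.0
```

```bash
python3 - <<'E'
from mv import *
s,R=rep()
c=Ro.from_euler("z",p[2]).as_matrix();zc=c[:,0];x=np.array([0,0,-1.]);y=np.cross(zc,x);Rt=np.stack([x,y,zc],1)
print(Ro.from_matrix(R.T@Rt).as_rotvec().round(3),s["joint_pos"].round(1))
for q in[(-181,0,58),(-1,0,58)]:print(to(q,s,R))
E
python3 look.py 7
```

```text
t 7.37 tcp [558.5 105.2  55.9] nestframe [-214.3   -1.4   55.9] F [ 0.1 -0.6 -0.1] gap -0.0
[[-0.003, 0.992, 0.123], [-0.001, 0.123, -0.992], [-1.0, -0.003, 0.0]]
[-0.012  0.     0.003] [ 5.5 11.6 99.7 -0.  68.8 -1.6]
[-0.0021  0.0017  0.0333]
[-0.002   0.0039  0.2133]
t 7.37 tcp [558.5 105.2  55.9] nestframe [-214.3   -1.4   55.9] F [ 0.1 -0.6 -0.1] gap -0.0
[[-0.003, 0.992, 0.123], [-0.001, 0.123, -0.992], [-1.0, -0.003, 0.0]]
```

View pics/side7.png

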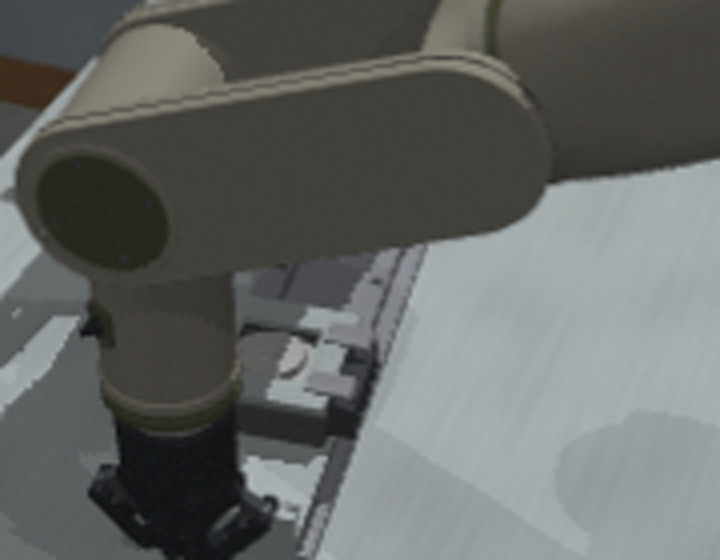

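Call:
drive_tool([
  [255,0,0,0,-0.006,-0.06,0],
  [255,0,0,0,-0.012,-0.12,0],
  [255,0,0,0.005,-0.012,-0.17,0.003],
  [255,-0.001,0.001,0.012,-0.012,-0.17,0.003],
  [255,-0.002,0.002,0.018,-0.012,-0.17,0.003],
  [255,-0.002,0.002,0.024,-0.012,-0.17,0.003],
  [255,-0.002,0.002,0.03,-0.012,-0.17,0.003],
  [255,-0.002,0.002,0.036,-0.012,-0.17,0.003],
  [255,-0.002,0.002,0.042,-0.012,-0.17,0.003],
  [255,-0.002,0.002,0.05,-0.012,-0.17,0.003],
])

```text
time: 8.3
tool_pos: [568.4, 56.4, 60.2]
tcp_rot: [1.0, 80.3, -81.1]
ft_force: [-0.5, 4.5, 2.6]
finger_gap: 0.4
```

```bash
python3 - <<'E'
from mv import *
s,R=rep()
print(s["joint_pos"].round(1))
for q in[(-171,0,58),(-100,0,58),(-1,0,58)]:print(q,to(q,s,R))
E
python3 look.py 8
```

```text
t 8.3 tcp [568.4  56.4  60.2] nestframe [-164.6    1.9   60.2] F [-0.5  4.5  2.6] gap 0.4
[[0.026, 0.99, 0.136], [-0.166, 0.138, -0.976], [-0.986, 0.003, 0.168]]
[  6.7  11.9  99.5 -10.4  68.5   2.6]
(-171, 0, 58) [ 0.0011 -0.0019 -0.0066]
(-100, 0, 58) [ 0.0131 -0.0022  0.0633]
(-1, 0, 58) [ 0.0297 -0.0025  0.1609]
t 8.3 tcp [568.4  56.4  60.2] nestframe [-164.6    1.9   60.2] F [-0.5  4.5  2.6] gap 0.4
[[0.026, 0.99, 0.136], [-0.166, 0.138, -0.976], [-0.986, 0.003, 0.168]]
```

View pics/side8.png

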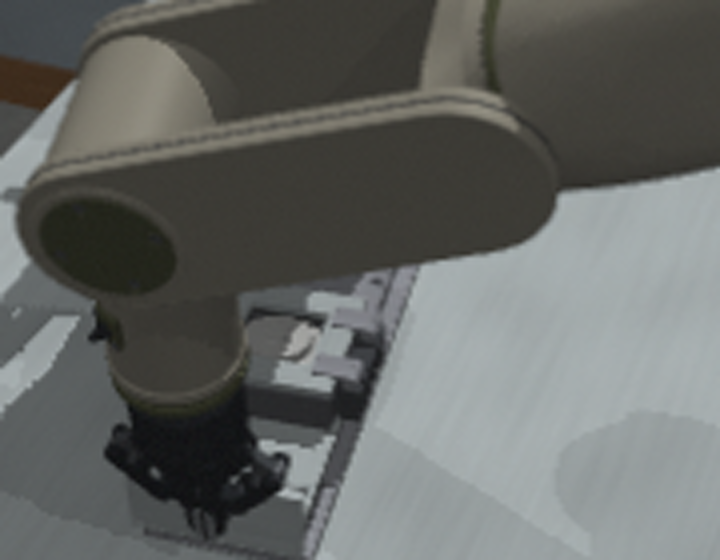

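View pics/top8.png

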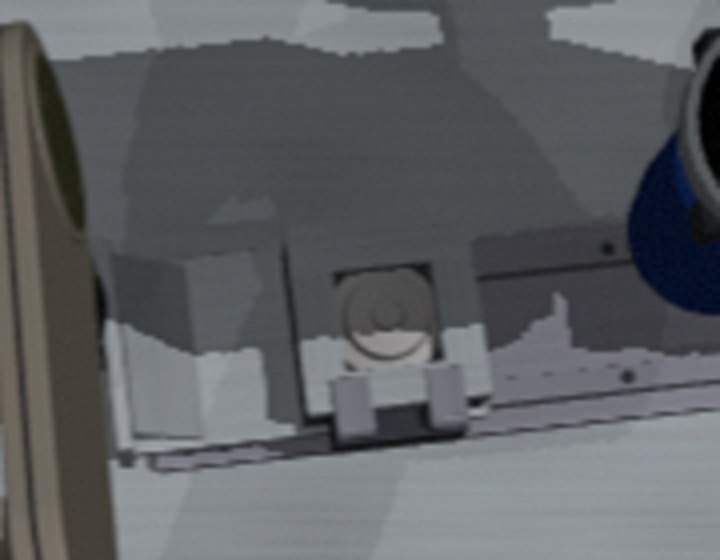

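Call:
drive_tool([
  [255,0.0015,0,0.0075,0,0,0],
  [255,0.003,0,0.015,0,0,0],
  [255,0.004,0,0.0225,0,0,0],
  [255,0.0055,0,0.03,0,0,0],
  [255,0.0065,0,0.0375,0,0,0],
  [255,0.008,0,0.045,0,0,0],
  [255,0.009,0,0.0525,0,0,0],
  [255,0.0105,0,0.06,0,0,0],
  [255,0.0115,0,0.0675,0,0,0],
  [255,0.013,-0.001,0.075,0,0,0],
])

```text
time: 9.23
tool_pos: [577.8, -19.5, 59.4]
tcp_rot: [0.7, 80.3, -81.3]
ft_force: [2.0, 4.6, -2.3]
finger_gap: 0.0
```

```bash
python3 - <<'E'
from mv import *
s,R=rep()
print(s["joint_pos"].round(1))
for q in[(-20,0,58),(-1,0,58)]:print(q,to(q,s,R))
E
python3 look.py 9
python3 -c "
from h import *
s,_,_=cam('top9');cv2.imwrite('pics/ft9.png',cv2.resize(s['frame'],(800,600)))"
```

```text
t 9.23 tcp [577.8 -19.5  59.4] nestframe [-88.1   1.   59.4] F [ 2.   4.6 -2.3] gap 0.0
[[0.026, 0.99, 0.136], [-0.167, 0.139, -0.976], [-0.986, 0.002, 0.169]]
[ -1.   11.8  99.7 -10.4  67.2  -5. ]
(-20, 0, 58) [ 0.0129 -0.0012  0.0669]
(-1, 0, 58) [ 0.0161 -0.0013  0.0856]
t 9.23 tcp [577.8 -19.5  59.4] nestframe [-88.1   1.   59.4] F [ 2.   4.6 -2.3] gap 0.0
[[0.026, 0.99, 0.136], [-0.167, 0.139, -0.976], [-0.986, 0.002, 0.169]]
```

View pics/ft9.png

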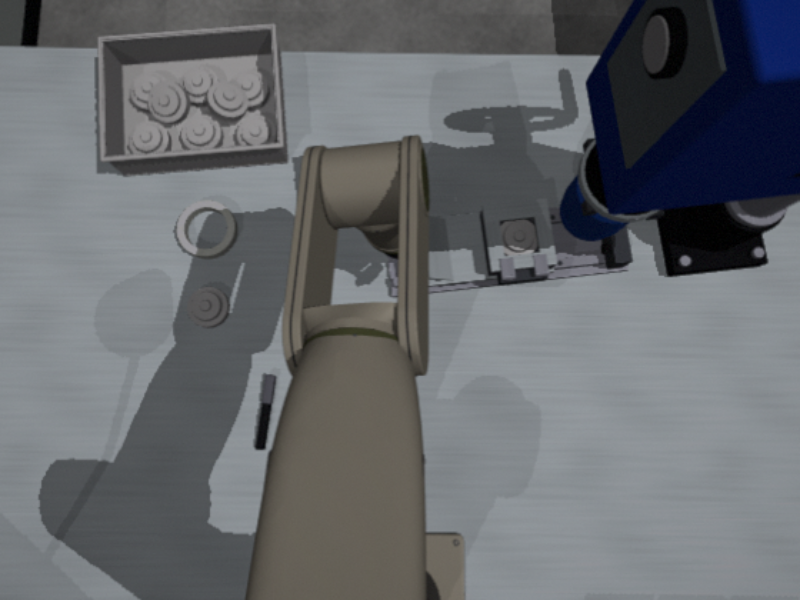

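Call:
drive_tool([
  [255,0.0015,0,0.0075,0,0,0],
  [255,0.003,0,0.015,0,0,0],
  [255,0.004,0,0.0225,0,0,0],
  [255,0.0055,0,0.03,0,0,0],
  [255,0.0065,0,0.0375,0,0,0],
  [255,0.008,0,0.045,0,0,0],
  [255,0.009,0,0.0525,0,0,0],
  [255,0.0105,0,0.06,0,0,0],
  [255,0.0115,0,0.066,0,0,0],
  [255,0.0125,-0.001,0.071,0,0,0],
])

```text
time: 10.17
tool_pos: [587.1, -91.2, 59.5]
tcp_rot: [1.0, 80.2, -81.0]
ft_force: [2.9, 3.3, -0.4]
finger_gap: 0.1
```

Run:
```python
from mv import *
s,R=rep()
for q in[(-1,0,58)]:print(q,to(q,s,R))
```

```text
t 10.17 tcp [587.1 -91.2  59.5] nestframe [-15.8   0.6  59.5] F [ 2.9  3.3 -0.4] gap 0.1
[[0.026, 0.99, 0.136], [-0.167, 0.139, -0.976], [-0.986, 0.003, 0.169]]
(-1, 0, 58) [ 0.004  -0.0007  0.0144]
```

Now slowly, 1.5 mm per row, watching for the stop.

Call:
drive_tool([
  [255,0.0003,0,0.002,0,0,0],
  [255,0.0006,0,0.004,0,0,0],
  [255,0.001,0,0.0055,0,0,0],
  [255,0.0012,0,0.007,0,0,0],
  [255,0.0015,0,0.0085,0,0,0],
  [255,0.0017,0,0.01,0,0,0],
  [255,0.002,0,0.0115,0,0,0],
  [255,0.002,0,0.0125,0,0,0],
  [255,0.0023,0,0.0135,0,0,0],
  [255,0.0025,0,0.0145,0,0,0],
])

```text
time: 11.0
tool_pos: [588.8, -105.0, 59.5]
tcp_rot: [0.7, 80.3, -81.3]
ft_force: [0.9, 2.6, 1.5]
finger_gap: 0.1
```

```bash
python3 -c "
from mv import *
rep()"
```

```text
t 11.0 tcp [ 588.8 -105.    59.5] nestframe [-1.9  0.3 59.5] F [0.9 2.6 1.5] gap 0.1
[[0.026, 0.99, 0.136], [-0.167, 0.139, -0.976], [-0.986, 0.002, 0.169]]
```

Call:
drive_tool([
  [255,0.0001,0,0.001,0,0,0],
  [255,0.0003,0,0.002,0,0,0],
  [255,0.0005,0,0.003,0,0,0],
  [255,0.0007,0,0.004,0,0,0],
  [255,0.0008,0,0.005,0,0,0],
  [255,0.0008,0,0.005,0,0,0],
  [255,0.0008,0,0.005,0,0,0],
  [255,0.0008,0,0.005,0,0,0],
  [255,0.0008,0,0.005,0,0,0],
  [255,0.0008,0,0.005,0,0,0],
])

```text
time: 11.83
tool_pos: [589.0, -106.5, 59.4]
tcp_rot: [0.6, 80.5, -81.4]
ft_force: [-4.8, 19.4, 7.5]
finger_gap: -0.2
```

```bash
python3 -c "
from mv import *
rep()"
```

```text
t 11.83 tcp [ 589.  -106.5   59.4] nestframe [-0.5  0.4 59.4] F [-4.8 19.4  7.5] gap -0.2
[[0.025, 0.99, 0.137], [-0.163, 0.14, -0.977], [-0.986, 0.002, 0.164]]
```

Call:
drive_tool([
  [255,0,0,0,0,0,0],
  [255,0,0,-0.005,0,0,0],
  [255,0,0,-0.02,0,0,0],
  [255,-0.01,0,-0.045,0,0,0],
  [255,-0.025,0,-0.075,0,0,0],
  [255,-0.05,0,-0.11,0,0,0],
  [255,-0.08,0,-0.14,0,0,0],
  [255,-0.1,0,-0.17,0,0,0],
  [255,-0.11,0,-0.18,0,0,0],
  [255,-0.11,0,-0.18,0,0,0],
])

```text
time: 12.67
tool_pos: [563.2, 86.7, 140.0]
tcp_rot: [2.0, 80.2, -79.8]
ft_force: [-0.0, -0.4, 0.6]
finger_gap: -0.2
```

```bash
python3 look.py 10
python3 - <<'E'
from h import *
from fit import W
p=np.load("p.npy")
for c in("top","side"):
    s,_,_=cam(c+'10');cv2.imwrite(f'pics/f{c}10.png',cv2.resize(s['frame'],(800,600)))
    q=[(180+x,y,z) for x,y,z in[(-170,65,95),(-170,-65,95),(-55,60,90),(-55,-55,90),(-55,55,80)]]
    print(c,[(proj(c+"10",W(p,i))[0]/.7).round(1).tolist() for i in q])
E
```

```text
t 12.67 tcp [563.2  86.7 140. ] nestframe [-195.3    0.8  140. ] F [-0.  -0.4  0.6] gap -0.2
[[0.03, 0.99, 0.139], [-0.167, 0.142, -0.976], [-0.986, 0.006, 0.169]]
top [[465.8, 204.5], [476.8, 279.9], [533.2, 200.3], [544.0, 266.4], [532.3, 205.0]]
side [[341.1, 242.7], [400.1, 252.4], [358.5, 212.6], [407.8, 220.2], [360.8, 216.4]]
```

View pics/ftop10.png

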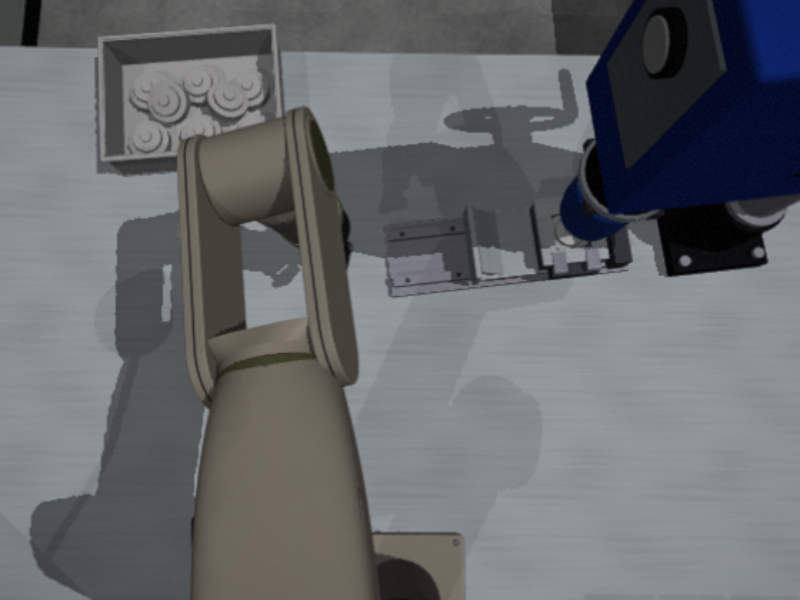

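View pics/fside10.png

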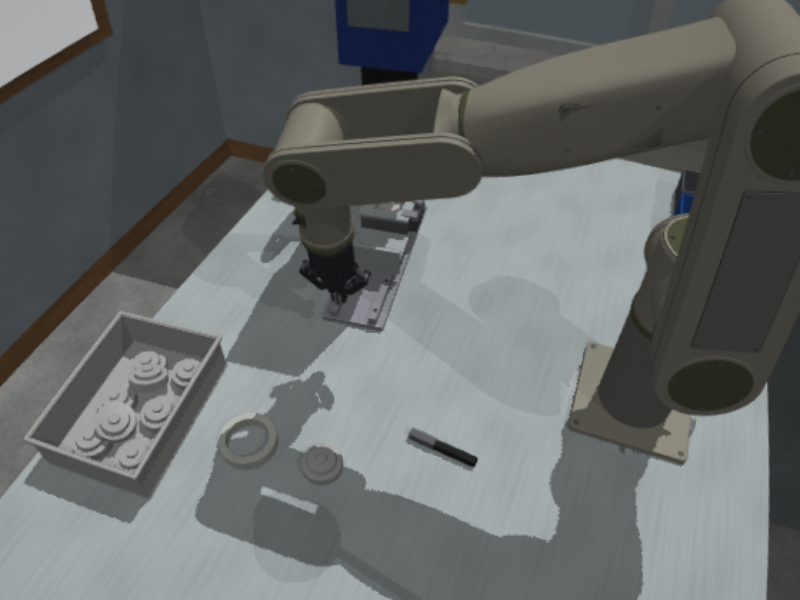

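Run:
```python
from h import *
from fit import W
crop("top10",310,125,150,90,"pics/c10.png")
p=np.load("p.npy")
q=[(180+x,y,z) for x,y,z in[(-170,65,95),(-170,-65,95),(-55,60,90),(-55,-55,90),(-55,-55,80)]]
print([((proj("top10",W(p,i))[0]-[310,125])*5.333).round(1).tolist() for i in q])
```

```text
5.333333333333333
[[85.5, 97.0], [126.8, 378.4], [337.1, 81.2], [377.7, 327.7], [372.5, 332.6]]
```

View pics/c10.png

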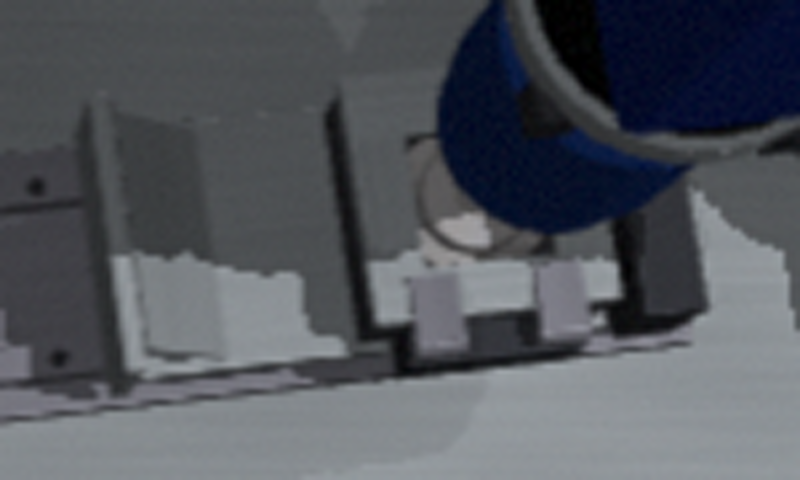

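```bash
python3 -c "
from mv import *
rep()
from bench import hand_in
print(hand_in())"
```

```text
t 12.77 tcp [562.   83.6 137.1] nestframe [-192.4   -0.7  137.1] F [ 0.8 -0.2  0.2] gap -0.1
[[0.026, 0.99, 0.137], [-0.168, 0.14, -0.976], [-0.985, 0.002, 0.17]]
the job is handed in; nothing more can be done
None
```

I folded the frame down flat over the housing with the shut fingertips, then pushed the slide in at about 0.1 m/s, slowing near the end until it met its stop. The fingers then backed clear, and I handed in at about 12.8 s of the 51 s. `hand_in` gives no verdict.

What the last checks showed:
- **Frame:** I pressed on its end bar with 15 N at a fingertip height of 89.9 mm, where flat should be 90 mm. In the last top picture its visible corner lies where a flat frame should be, within about 1 pixel.
- **Slide:** The push force rose to about 20 N at the stop. The fingertip was then about 0.5 mm short of where I expected, and the push plate's edge matches the home position within 1 pixel.
- **Housing:** It looked seated in the frame's window before the push. At home the horn partly hides it, and what shows looks seated. I did not measure its height or centring at the end.
- **Other items:** Tape, spare and marker look unmoved in the last side picture, judged by eye.
- **Robot:** It was clear of everything at hand-in, with under 1 N of force on the tool.

No check failed or disagreed.

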